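# Find the through-bored bush with a plug gauge

## Task

One of the two steel bushes on the plate is bored right through, the other is blind. Probe with the plug gauge to find out which, and leave the gauge standing fully down in the bush that is bored through, without moving that bush off its place. Then set the blind bush upright on the floor of the blue tray.

Things in the scene. Friction and masses are not known exactly. Their poses are not given: they have to be found in the camera images.
- plug_center (a point): Steel plug gauge, plain upright round pin 64 mm high, 25 mm at the foot and slimmer above, 0.16 kg, standing on the table (z = 0) left of the plate. Point: its centre, 32 mm above the foot; z up. Grip it by its top 20 mm: fully down in the through bush 28 mm stand out above the rim, in the blind one 50 mm. 6 mm of play all round in a bore. The pointed pin and the three-step shaft are other things.
- bush_1_center (a point): Steel bush, 58 mm outside, 36 mm high, 38 mm bore open at the top, 0.3 kg, upright on a fixed steel plate 8 mm thick; its outward twin stands about 110 mm away. One bush is bored right through to the plate; the other's bore is 14 mm deep, its floor 22 mm above the underside; which is not told. Point: on the axis, half-way up; z up. Grip across the outside, fingertips clear of the plate.
- bush_2_center (a point): Steel bush, 58 mm outside, 36 mm high, 38 mm bore open at the top, 0.3 kg, upright on a fixed steel plate 8 mm thick; its outward twin stands about 110 mm away. One bush is bored right through to the plate; the other's bore is 14 mm deep, its floor 22 mm above the underside; which is not told. Point: on the axis, half-way up; z up. Grip across the outside, fingertips clear of the plate.
- tray_floor (a point): Middle of the inner floor (3 mm above the table) of the open blue plastic tray, fixed, to the right of the plate. Inside 194 mm along its own x and 144 mm along its own y, which lie level; walls 3 mm thick, their top 50 mm above the table.
Not all that is in view belongs to the job. What is shaped like the part that bears bush_2_center but orange or purple is not meant. What is shaped like the part that bears plug_center but purple or turquoise is not meant.

How it is judged:
On the way:
1. the plug gauge is fully down in a through bore while both bushes still stand in their places (((horizontal distance between plug_center and bush_1_center below 0.015 m and z of plug_center in the frame of bush_1_center between 0.006 and 0.022 m and angle between plug_center's own z axis and vertical below 0.17 rad) or (horizontal distance between plug_center and bush_2_center below 0.015 m and z of plug_center in the frame of bush_2_center between 0.006 and 0.022 m and angle between plug_center's own z axis and vertical below 0.17 rad)) and distance of each of bush_1_center, bush_2_center from where it was at the start of the episode below 0.04 m and angle between each of bush_1_center, bush_2_center's own z axis and vertical below 0.17 rad), for 0.2 s.
At the end, for the whole second after the job is handed in: The plug gauge stands upright (within 10 degrees) in the bush that is bored through, its foot within 8 mm of the plate; that bush stands upright within 40 mm of where it began; the other bush, the blind one, stands upright (within 10 degrees) on the floor of the tray, inside its walls; all at rest (((horizontal distance between plug_center and bush_1_center below 0.015 m and z of plug_center in the frame of bush_1_center between 0.006 and 0.022 m and angle between each of plug_center, bush_1_center, bush_2_center's own z axis and vertical below 0.17 rad and distance of bush_1_center from where it was at the start of the episode below 0.04 m and x of bush_2_center in the frame of tray_floor between -0.08 and 0.08 m and y of bush_2_center in the frame of tray_floor between -0.055 and 0.055 m and z of bush_2_center in the frame of tray_floor between 0.01 and 0.025 m) or (horizontal distance between plug_center and bush_2_center below 0.015 m and z of plug_center in the frame of bush_2_center between 0.006 and 0.022 m and angle between each of plug_center, bush_2_center, bush_1_center's own z axis and vertical below 0.17 rad and distance of bush_2_center from where it was at the start of the episode below 0.04 m and x of bush_1_center in the frame of tray_floor between -0.08 and 0.08 m and y of bush_1_center in the frame of tray_floor between -0.055 and 0.055 m and z of bush_1_center in the frame of tray_floor between 0.01 and 0.025 m)) and linear speed of each of plug, bush_1, bush_2 below 0.02 m/s); the robot touches nothing.
It also fails if it takes over 64 s, if anything falls off the work surface, if the arm or the gripper's body presses on something with over 40 N, if the wrist force passes 120 N, or if a joint passes its speed limit or range.

## Robot

A 6-joint arm with a two-finger parallel gripper is mounted at the origin on a cart in front of the work surface, level with it; the furniture and walls round the work are solid. World frame = base frame: x ahead of the robot, y to its left, z up, the work surface at z = 0. Lengths are in m, angles in rad, forces in N, time in s.
With the tool pointing down it reaches from about 0.275 to 0.775 m from the base axis. Payload 14.6 kg.
Tool frame: the origin (TCP) lies midway between the tips of the shut fingers; the grasp point (between the pads) lies 19 mm behind it; z points along the fingers, y is the line along which they close (so a half turn about z gives the same grasp; the last joint's range is limited). The gripper opens to 85 mm and grips with 20 to 120 N. Pads are 22 mm wide; open, the fingers measure 114 mm over their backs; the gripper's body (76 mm by 85 mm) begins 54 mm behind the grasp point. The pads swing forward as they close: fully open they stand 13 mm farther back than shut.
Start: joints at [-1.341, 0.263, -0.048, 1.259, 0, 1.415], TCP at [0.197, -0.487, 0.21] pointing down, gripper open.
Joint ranges: [-2.65, 2.65], [-0.89, 1.7], [-1.18, 1.37], [-2.13, 2.11], [-1.35, 1.29], [-3.14, 3.14]. Speed limits (rad/s): [1.89, 1.89, 2.57, 2.79, 3.14, 3.14].

## Interface

Orientations are given as a unit quaternion [w, x, y, z].
In Python, from bench import arm gives the robot as it stands.
- The arm moves only by the shell command python3 -m creep 'ROWS' [OPENING] [FORCE]. ROWS is JSON, a list of rows, each a list of 6 numbers: the shift along the tool's x, y, z as a fraction of full scale, then the turn, a rotation vector about the tool's x, y, z as a fraction of full scale. A call has 1 to 20 rows; each row is the pose to reach, as a shift and turn from the pose commanded when the call began, along the tool's axes at that moment, turning the shorter way round; what a row does not reach only later rows make up. Full scale, the value 1, is 0.4 m for a shift and pi rad for a turn. A row lasts 1/12 s, in which the tool goes at most 41.7 mm and 7.16 degrees, less where a joint would pass 70% of its speed; a pose out of reach is approached as far as the arm can. A call with a number of a shift or a turn outside -1 to 1 is refused whole. A call with a gripper value outside its range is refused whole. OPENING is the opening, from 0 (shut) to 1 (fully open), set as the call begins (- or left out, the last holds). The fingers move at their own pace and stop on an object; FORCE is the grip in N (left out, the last holds). Time passes only in rows, so rows that repeat a pose let the fingers close. It gives the time, the measured TCP pose, the force, the opening and the grip force at its end, in the units of the state.
- arm.sense(): the state, without advancing time (a new reading comes with each control period).
- arm.read_camera(name): name is "scene" or "top" or "wrist"; returns a dict with "pixels" (420x560x3 uint8, blue, green, red), "depth" (420x560 float32, m along the optical axis (not along the pixel's ray), 0 where there is no reading), "fx", "fy", "cx", "cy" (pixels), "origin" and "rotation" of the camera in the world. Camera axes: x right, y down, z forward; pixel columns grow to the right and rows downward; lengths in m; the calibration is good to about 2 mm. A picture is of the moment at which its call begins.
- arm.finish_job(): hands the job in; it is judged then, once.
The state is a dict: "clock": time; "qpos": joint angles; "joint_vel": joint speeds; "joint_torque": joint torques, N m; "position": TCP position; "tcp_rot": TCP orientation; "contact_force": force on the tool from outside, world axes, zero at the start; "ft_torque": the same for the moment, N m; "grip_width": finger opening in m; "gripper_force": force on a finger pad.
Only numpy, scipy, OpenCV 4.12 (cv2) and the standard library are available. Lean on these libraries where they do the work, as an engineer would, in place of code of your own. Each camera call takes 0.05 s, during which the arm holds its last target. There are 200 camera calls.

## Working session

There is one attempt and no reset: what is moved stays moved. The work goes in short steps, Python scripts to look and compute and a shell command to move; the robot and the scene stay as the last step left them, time stands still between calls to the robot, and variables do not carry over. Pictures are saved under pics/ and viewed, at most 10 in all, crops included, and the job is handed in when it is done.

```bash
mkdir -p pics; cat > h.py <<'E'
import numpy as np, cv2
from bench import arm
def cloud(c):
    d=c["depth"]; v,u=np.indices(d.shape)
    P=np.stack([(u-c["cx"])/c["fx"]*d,(v-c["cy"])/c["fy"]*d,d],-1)
    P=P@np.array(c["rotation"]).T+np.array(c["origin"]); P[d==0]=np.nan
    return P
E
python3 - <<'E'
from h import *
for n in("top","scene"):
    c=arm.read_camera(n); cv2.imwrite(f"pics/{n}0.png",c["pixels"]); np.save(n+"0.npy",cloud(c)); print(n,c["origin"],c["fx"],np.round(c["rotation"],3).tolist())
s=arm.sense();print(s)
E
```

```text
Traceback (most recent call last):
  File "h.py", line 6, in cloud
    P=P@np.array(c["rotation"]).T+np.array(c["origin"]); P[d==0]=np.nan
      ~^~~~~~~~~~~~~~~~~~~~~~~~~~
ValueError: matmul: Input operand 1 has a mismatch in its core dimension 0, with gufunc signature (n?,k),(k,m?)->(n?,m?) (size 4 is different from 3)
```

View pics/top0.png

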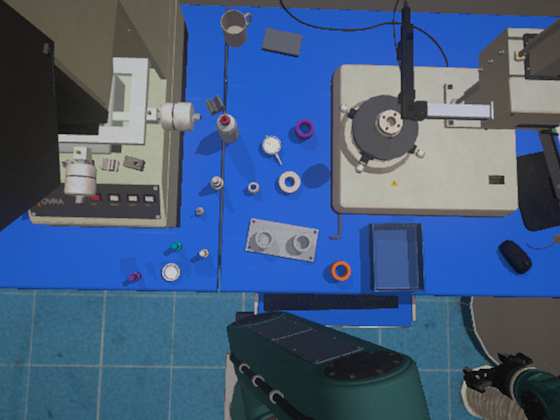

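The top view shows the plate with bushes at about (263,240) and (301,243) and the tray at (396,257). The gauge candidates are grey pins at (204,253), (199,211) and (217,183). The camera rotation comes back as a quaternion, so I'll fix the helper.

```bash
sed -i 's/np.array(c\["rotation"\]).T/R(c).T/; 3i from scipy.spatial.transform import Rotation as Ro\ndef R(c):\n    q=c["rotation"]; return Ro.from_quat([q[1],q[2],q[3],q[0]]).as_matrix()' h.py
python3 - <<'E'
from h import *
for n in("top","scene"):
    c=arm.read_camera(n); cv2.imwrite(f"pics/{n}1.png",c["pixels"]); P=cloud(c); np.save(n+"0.npy",P); print(n,c["origin"],c["fx"])
    if n=="top":
        for u,v in [(204,253),(199,211),(217,183),(217,178),(263,240),(301,243),(250,240),(396,257),(230,270),(171,271)]: print(u,v,P[v,u].round(3))
        crop=cv2.resize(c["pixels"][160:300,160:440],None,fx=2.8,fy=2.8,interpolation=cv2.INTER_CUBIC); cv2.imwrite("pics/crop1.png",crop)
print(arm.sense())
E
```

```text
top [0.46706831 0.04956788 1.27798068] 415.97360377950235
204 253 [0.447 0.227 0.064]
199 211 [0.572 0.253 0.021]
217 183 [0.652 0.196 0.065]
217 178 [0.662 0.193 0.091]
263 240 [0.489 0.058 0.028]
301 243 [ 0.482 -0.058  0.009]
250 240 [0.488 0.097 0.007]
396 257 [ 0.445 -0.352  0.   ]
230 270 [0.397 0.155 0.004]
171 271 [0.39  0.332 0.008]
scene [-0.25015418  0.77872134  0.52990532] 392.02037912849096
{'clock': 0.15, 'qpos': array([-1.34129554e+00,  2.63377688e-01, -4.87429939e-02,  1.25943318e+00,
       -1.18118663e-05,  1.41550560e+00]), 'joint_vel': array([ 8.96250997e-05, -7.94051367e-04,  2.47706692e-03, -3.55512870e-04,
       -9.57476255e-05,  3.62075002e-04]), 'joint_torque': array([ 1.14717215e-03, -6.37833810e+01,  3.84647191e+01,  1.06287064e-02,
       -1.05043555e-04, -4.14275360e-05]), 'position': array([ 0.19701222, -0.48639284,  0.20937159]), 'tcp_rot': array([-3.78288061e-04,  9.81548886e-01,  1.91210986e-01, -1.99528353e-05]), 'contact_force': array([-0.00611955, -0.71495263, -0.45535572]), 'ft_torque': array([0.01111594, 0.0094522 , 0.01557942]), 'gripper_force': 0.0, 'grip_width': 0.08553109830349126}
```

View pics/crop1.png

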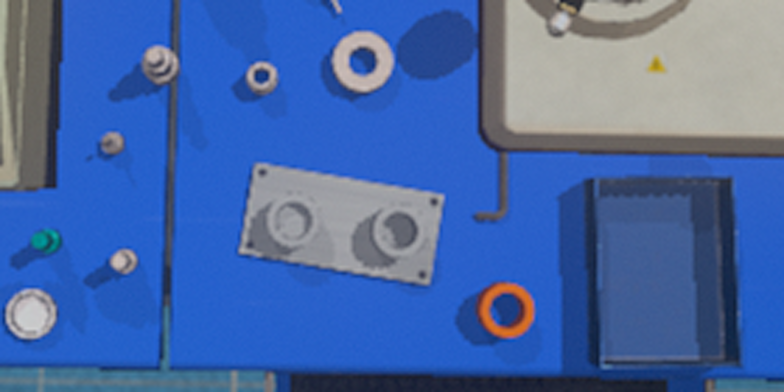

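View pics/scene1.png

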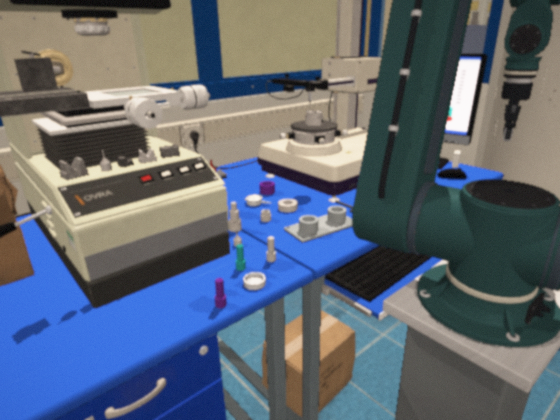

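The crop shows bush A on the left at about (290,222) with a bright, shallow bore, and bush B at about (400,232) with a dark, deep bore. In the scene view the plain grey pin at (270,249) is the gauge: its top measures z=0.064, as it should. Depth suggests A is blind (floor at 0.028) and B is through (floor at 0.009). The probe will confirm this.

```bash
python3 - <<'E'
from h import *
P=np.load("top0.npy"); S=np.load("scene0.npy")
def sel(P,x,y,r,z0,z1):
    m=(np.hypot(P[...,0]-x,P[...,1]-y)<r)&(P[...,2]>z0)&(P[...,2]<z1); return P[m]
for nm,Q in(("top",P),("scene",S)):
    q=sel(Q,.447,.227,.03,.05,.07); print(nm,"plug top",len(q),q.mean(0),q.min(0),q.max(0))
    q=sel(Q,.447,.227,.03,.012,.05); print(" body",len(q),q.mean(0) if len(q) else 0)
    for b in((.489,.055),(.482,-.055)):
        q=sel(Q,*b,.045,.038,.052); c,r=cv2.minEnclosingCircle(q[:,:2].astype(np.float32)); print(" rim",len(q),c,r,np.median(q[:,2]))
        q=sel(Q,*b,.045,.0,.036)
        if nm=="top":
            i=q[np.hypot(q[:,0]-c[0],q[:,1]-c[1])<.012]; print("  floor z",np.percentile(i[:,2],[5,50,95]).round(4))
m=(abs(P[...,2]-.05)<.012)&(P[...,1]<-.25)&(P[...,1]>-.5)&(P[...,0]<.6)&(P[...,0]>.3)
r=cv2.minAreaRect(P[m][:,:2].astype(np.float32)); print("tray",r,m.sum())
f=(abs(P[...,2]-.003)<.006)&(np.hypot(P[...,0]-.445,P[...,1]+.352)<.12); 
s=arm.sense(); q=s["tcp_rot"]; print(Ro.from_quat([*q[1:],q[0]]).as_matrix().round(3))
E
```

```text
top plug top 34 [0.44861859 0.23083291 0.06284881] [0.44110099 0.22312258 0.05003581] [0.45561168 0.23834576 0.06746755]
 body 26 [0.44834195 0.22648788 0.02591236]
 rim 167 (0.4946441948413849, 0.05228182300925255) 0.02881578914821148 0.04376700245060916
  floor z [0.0257 0.0301 0.0329]
 rim 176 (0.4861794412136078, -0.059858959168195724) 0.028701314702630043 0.04339140871909819
  floor z [0.004  0.0084 0.0128]
scene plug top 46 [0.44336129 0.23628976 0.05803677] [0.43736158 0.22613848 0.0502025 ] [0.45290913 0.24381308 0.06391363]
 body 110 [0.44160791 0.23845396 0.02879949]
 rim 104 (0.4916330575942993, 0.05546860024333) 0.029016604647040367 0.04145954387604181
 rim 100 (0.48374128341674805, -0.056139618158340454) 0.03046666458249092 0.04114463538447399
tray ((0.4596688151359558, -0.344534695148468), (0.22011014819145203, 0.1529090255498886), 1.5058499574661255) 430
[[ 0.927  0.375 -0.   ]
 [ 0.375 -0.927  0.001]
 [ 0.    -0.001 -1.   ]]
```

```bash
python3 -m creep '[[0.627,-0.714,0,0,0,-0.3776],[0.627,-0.714,0,0,0,-0.3776],[0.627,-0.714,0,0,0,-0.3776],[0.627,-0.714,0,0,0,-0.3776],[0.627,-0.714,0,0,0,-0.3776],[0.627,-0.714,0,0,0,-0.3776],[0.627,-0.714,0,0,0,-0.3776],[0.627,-0.714,0,0,0,-0.3776],[0.627,-0.714,0,0,0,-0.3776],[0.627,-0.714,0,0,0,-0.3776],[0.627,-0.714,0,0,0,-0.3776],[0.627,-0.714,0,0,0,-0.3776],[0.627,-0.714,0,0,0,-0.3776]]' 0.6 30
```

```text
clock: 1.23
position: [0.3222, -0.1284, 0.2096]
tcp_rot: [-0.0, 0.708, 0.706, -0.0]
contact_force: [0.0, -0.6, -0.0]
grip_width: 0.0508
gripper_force: 0.0
```

```bash
python3 -m creep '[[0.897,0.312,0.175,0,0,0],[0.897,0.312,0.175,0,0,0],[0.897,0.312,0.175,0,0,0],[0.897,0.312,0.175,0,0,0],[0.897,0.312,0.175,0,0,0],[0.897,0.312,0.175,0,0,0],[0.897,0.312,0.175,0,0,0],[0.897,0.312,0.175,0,0,0],[0.897,0.312,0.175,0,0,0],[0.897,0.312,0.175,0,0,0],[0.897,0.312,0.175,0,0,0],[0.897,0.312,0.175,0,0,0]]'
python3 - <<'E'
from h import *
c=arm.read_camera("wrist"); cv2.imwrite("pics/w1.png",c["pixels"]); P=cloud(c); print(c["origin"],c["fx"],R(c).round(2).tolist())
m=(np.hypot(P[...,0]-.447,P[...,1]-.23)<.03)
for a,b in((.055,.07),(.012,.05)):
    q=P[m&(P[...,2]>a)&(P[...,2]<b)]; print(len(q), q.mean(0), q.min(0), q.max(0)) if len(q) else print(0)
print(arm.sense()["position"])
E
```

```text
clock: 2.23
position: [0.4476, 0.2305, 0.1389]
tcp_rot: [-0.0, 0.708, 0.707, -0.001]
contact_force: [-0.1, -0.7, 0.0]
grip_width: 0.0517
gripper_force: 0.0
[0.44740143 0.29624288 0.30376182] 295.47879254545467 [[1.0, -0.0, -0.0], [-0.0, -0.96, -0.26], [-0.0, 0.26, -0.96]]
367 [0.44798797 0.23195986 0.06390028] [0.43915896 0.22218202 0.05528098] [0.4570419  0.23963246 0.06630427]
319 [0.4476377  0.23760798 0.02740589] [0.43572855 0.22388624 0.01216852] [0.4594805  0.24382534 0.04919453]
[0.44737959 0.22989314 0.13927205]
```

View pics/w1.png

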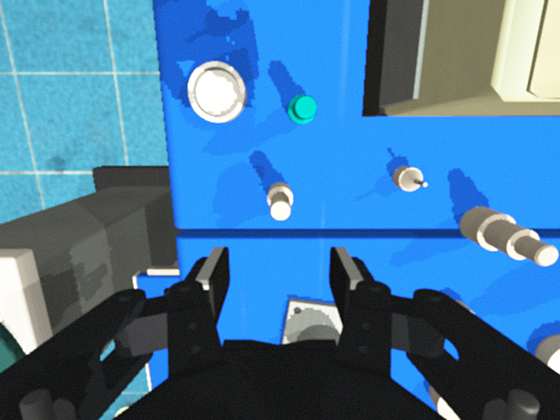

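The wrist view shows the gauge at (280,205), centred between the fingers. Its top is about 18 mm wide, centred at (0.448, 0.231), z=0.064. Next I go down and grip.

```bash
python3 -m creep '[[0.0025,0,0.08,0,0,0],[0.0025,0,0.15,0,0,0],[0.0025,0,0.2,0,0,0],[0.0025,0,0.23,0,0,0],[0.0025,0,0.248,0,0,0],[0.0025,0,0.248,0,0,0]]' && python3 -m creep '[[0,0,0,0,0,0],[0,0,0,0,0,0],[0,0,0,0,0,0],[0,0,0,0,0,0],[0,0,0,0,0,0],[0,0,0,0,0,0],[0,0,0,0,0,0],[0,0,0,0,0,0]]' 0 30
```

```text
clock: 2.78
position: [0.4467, 0.2305, 0.0398]
tcp_rot: [-0.0, 0.708, 0.706, -0.001]
contact_force: [-1.1, -1.2, -0.4]
grip_width: 0.0512
gripper_force: 0.0
clock: 3.45
position: [0.4497, 0.2329, 0.0427]
tcp_rot: [0.001, 0.707, 0.707, 0.003]
contact_force: [2.2, 0.6, 17.4]
grip_width: -0.0002
gripper_force: 8.9
```

```bash
python3 - <<'E'
from h import *
c=arm.read_camera("wrist"); d=arm.read_camera("scene")
a=c["pixels"][60:360,100:460]; b=cv2.resize(d["pixels"][190:310,180:324],(360,300),interpolation=cv2.INTER_CUBIC)
cv2.imwrite("pics/w2.png",np.hstack([a,b])); s=arm.sense(); print(s["position"],s["contact_force"],s["grip_width"])
E
```

```text
[0.44971004 0.23289553 0.04271403] [ 2.64196702 -0.02640049 17.34367004] -0.00010715539068184721
```

View pics/w2.png

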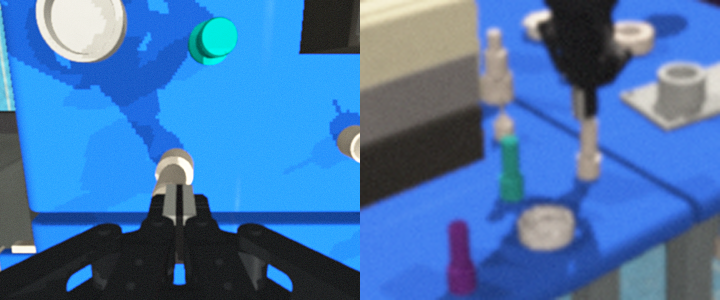

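```bash
python3 - <<'E'
from h import *
for n in("wrist","top","scene"):
    c=arm.read_camera(n); P=cloud(c); px=c["pixels"].astype(int)
    g=(px[...,0]-px[...,2]<40)&(px.sum(-1)>240)
    m=g&(np.hypot(P[...,0]-.447,P[...,1]-.24)<.05)
    for a,b in((.001,.012),(.012,.022),(.022,.035),(.035,.045),(.045,.055),(.055,.075)):
        q=P[m&(P[...,2]>a)&(P[...,2]<b)]
        if len(q)>3: print(n,a,len(q),np.median(q,0).round(3),q.min(0).round(3),q.max(0).round(3))
E
```

```text
wrist 0.001 102 [0.447 0.243 0.007] [0.432 0.223 0.001] [0.458 0.244 0.012]
wrist 0.012 134 [0.449 0.243 0.017] [0.434 0.231 0.012] [0.458 0.244 0.022]
wrist 0.022 476 [0.449 0.239 0.024] [0.434 0.225 0.022] [0.458 0.244 0.035]
wrist 0.035 149 [0.447 0.24  0.04 ] [0.437 0.233 0.035] [0.453 0.241 0.045]
wrist 0.045 166 [0.445 0.24  0.05 ] [0.436 0.235 0.045] [0.453 0.241 0.055]
wrist 0.055 302 [0.442 0.24  0.064] [0.435 0.234 0.055] [0.455 0.244 0.075]
scene 0.001 30 [0.436 0.241 0.007] [0.431 0.229 0.001] [0.448 0.247 0.011]
scene 0.012 39 [0.438 0.241 0.018] [0.432 0.225 0.013] [0.452 0.247 0.022]
scene 0.022 31 [0.438 0.238 0.028] [0.432 0.229 0.022] [0.446 0.244 0.035]
scene 0.035 22 [0.437 0.239 0.04 ] [0.434 0.23  0.035] [0.443 0.244 0.045]
scene 0.045 22 [0.437 0.239 0.05 ] [0.433 0.231 0.045] [0.444 0.244 0.053]
scene 0.055 45 [0.44  0.239 0.063] [0.432 0.228 0.055] [0.448 0.246 0.075]
```

```bash
python3 - <<'E'
from h import *
for n in("wrist","scene"):
    c=arm.read_camera(n); P=cloud(c); px=c["pixels"].astype(int)
    m=(np.abs(P[...,0]-.447)<.04)&(np.abs(P[...,1]-.23)<.04)&(P[...,2]<.2)&(P[...,2]>.03)
    for a in np.arange(.03,.13,.008):
        k=m&(P[...,2]>a)&(P[...,2]<a+.008); q=P[k]
        if len(q)>3: print(n,a.round(3),len(q),q.min(0).round(3)[:2],q.max(0).round(3)[:2],np.median(px[k],0))
print(arm.sense())
E
```

```text
wrist 0.03 95 [0.437 0.232] [0.454 0.241] [110. 126. 133.]
wrist 0.038 123 [0.436 0.233] [0.453 0.241] [107. 122. 130.]
wrist 0.046 130 [0.436 0.235] [0.453 0.241] [107.5 122.  130. ]
wrist 0.054 144 [0.435 0.234] [0.451 0.241] [110. 125. 133.]
wrist 0.062 107 [0.435 0.233] [0.454 0.243] [144. 162. 173.]
wrist 0.07 309 [0.436 0.238] [0.463 0.244] [73. 71. 67.]
wrist 0.078 410 [0.436 0.238] [0.463 0.244] [42.5 40.  36.5]
wrist 0.086 493 [0.436 0.238] [0.463 0.244] [46. 42. 35.]
wrist 0.094 372 [0.435 0.221] [0.463 0.244] [112. 119. 119.]
wrist 0.102 852 [0.423 0.221] [0.475 0.246] [33. 32. 31.]
wrist 0.11 2499 [0.413 0.22 ] [0.484 0.247] [29. 28. 27.]
wrist 0.118 4781 [0.408 0.223] [0.487 0.246] [31. 30. 28.]
wrist 0.126 3103 [0.407 0.223] [0.487 0.25 ] [29. 29. 27.]
scene 0.03 21 [0.434 0.23 ] [0.446 0.245] [141. 147. 158.]
scene 0.038 19 [0.432 0.229] [0.447 0.243] [141. 145. 156.]
scene 0.046 17 [0.434 0.23 ] [0.446 0.243] [141. 146. 159.]
scene 0.054 23 [0.432 0.229] [0.445 0.244] [141. 144. 154.]
scene 0.062 22 [0.436 0.228] [0.452 0.246] [137.  123.  124.5]
scene 0.07 32 [0.434 
[... 464 characters left out ...]
': 3.8, 'qpos': array([ 3.16879153e-01,  3.41309189e-01, -4.20376360e-01,  8.03046681e-01,
       -1.85847002e-04,  1.88746046e+00]), 'joint_vel': array([-0.00111767,  0.00110299,  0.00085767,  0.00196073,  0.0003493 ,
        0.00108989]), 'joint_torque': array([ 5.57769220e-01, -5.50630760e+01,  2.43992043e+01,  1.21800072e+00,
        1.79285430e-01,  1.11180375e-02]), 'position': array([0.44970586, 0.23286628, 0.04271038]), 'tcp_rot': array([0.00145236, 0.7070277 , 0.70717934, 0.00266319]), 'contact_force': array([ 2.60304702,  0.10432687, 18.02388681]), 'ft_torque': array([ 0.11443389, -0.63555455,  0.00760636]), 'gripper_force': 8.898634832429764, 'grip_width': -2.7939559036197953e-05}
```

The depth shows the gauge still upright at (0.446, 0.2315). The shut fingertips rest on its top at z of about 0.064, while the reported TCP is 0.043. I'll lift clear and measure the tips against the reported TCP.

```bash
python3 -m creep '[[0,0,-0.05,0,0,0],[0,0,-0.1,0,0,0],[0,0,-0.15,0,0,0],[0,0,-0.15,0,0,0],[0,0,-0.15,0,0,0]]'
python3 - <<'E'
from h import *
for n in("wrist","scene"):
    c=arm.read_camera(n); P=cloud(c); px=c["pixels"].astype(int)
    m=(np.abs(P[...,0]-.447)<.04)&(np.abs(P[...,1]-.23)<.04)
    for a in np.arange(.04,.15,.008):
        k=m&(P[...,2]>a)&(P[...,2]<a+.008); q=P[k]
        if len(q)>3: print(n,a.round(3),len(q),q.min(0).round(3)[:2],q.max(0).round(3)[:2],np.median(px[k],0))
print(arm.sense()["position"],arm.sense()["contact_force"])
cv2.imwrite("pics/s3.png",np.hstack([cv2.resize(c["pixels"][180:300,200:330],(390,360)),cv2.resize(arm.read_camera("wrist")["pixels"][60:360,120:440],(390,360))]))
E
```

```text
clock: 4.22
position: [0.4478, 0.2323, 0.1016]
tcp_rot: [0.001, 0.707, 0.707, 0.001]
contact_force: [-1.3, -0.0, -0.7]
grip_width: 0.0001
gripper_force: 0.0
wrist 0.04 53 [0.439 0.235] [0.456 0.241] [108. 123. 131.]
wrist 0.048 56 [0.44  0.234] [0.456 0.241] [108.  124.  131.5]
wrist 0.056 154 [0.439 0.223] [0.457 0.241] [163. 174. 173.]
wrist 0.064 353 [0.44  0.224] [0.456 0.24 ] [249. 254. 254.]
wrist 0.128 267 [0.434 0.238] [0.461 0.243] [78. 70. 61.]
wrist 0.136 409 [0.434 0.238] [0.461 0.243] [41. 38. 34.]
wrist 0.144 488 [0.434 0.238] [0.461 0.243] [43. 41. 36.]
scene 0.04 21 [0.436 0.231] [0.45  0.245] [141. 138. 144.]
scene 0.048 22 [0.437 0.23 ] [0.448 0.244] [140.  146.5 158. ]
scene 0.056 29 [0.437 0.225] [0.455 0.243] [188. 177. 188.]
scene 0.12 19 [0.435 0.225] [0.45  0.246] [126. 122. 126.]
scene 0.128 30 [0.431 0.229] [0.46  0.245] [100.5  96.  100. ]
scene 0.136 31 [0.431 0.227] [0.458 0.246] [80. 52. 51.]
scene 0.144 36 [0.432 0.229] [0.453 0.246] [90.5 79.5 80. ]
[0.44682331 0.23201979 0.10015803] [-1.07035509 -0.12004614 -0.33820763]
```

View pics/s3.png

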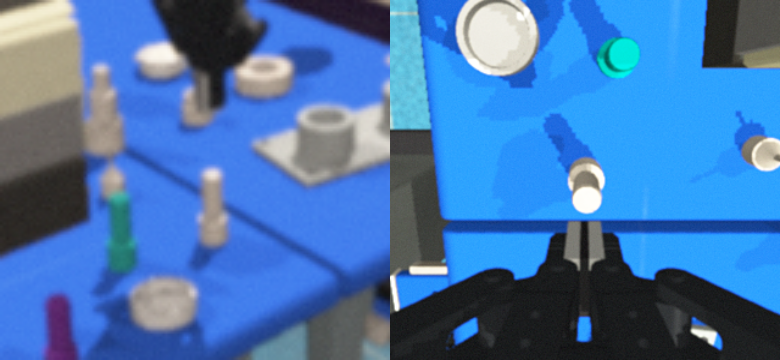

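In the left crop the gauge stands upright at (212,205), with the shut fingers clear above it. The tips measure z of about 0.122 at a reported 0.100, so the real tips lie about 22 mm behind the reported TCP. From now on I take tip z as reported z + 0.022.

```bash
python3 -m creep '[[0,0,0,0,0,0],[0,0,0,0,0,0],[0,0,0,0,0,0],[0,0,0,0,0,0],[0,0.0025,0.06,0,0,0],[0,0.0025,0.12,0,0,0],[0,0.0025,0.17,0,0,0],[0,0.0025,0.19,0,0,0],[0,0.0025,0.2025,0,0,0],[0,0.0025,0.2025,0,0,0]]' 0.6 40 && python3 -m creep '[[0,0,0,0,0,0],[0,0,0,0,0,0],[0,0,0,0,0,0],[0,0,0,0,0,0],[0,0,0,0,0,0],[0,0,0,0,0,0],[0,0,0,0,0,0],[0,0,0,0,0,0]]' 0 40
```

```text
clock: 5.2
position: [0.4479, 0.232, 0.0192]
tcp_rot: [-0.0, 0.707, 0.707, -0.0]
contact_force: [-0.1, -1.1, -0.5]
grip_width: 0.0512
gripper_force: 0.0
clock: 5.87
position: [0.4485, 0.2323, 0.0205]
tcp_rot: [0.0, 0.707, 0.707, 0.001]
contact_force: [-2.5, -0.8, 7.1]
grip_width: 0.0174
gripper_force: 39.0
```

```bash
python3 -m creep '[[0,0,-0.08,0,0,0],[0,0,-0.16,0,0,0],[0,0,-0.2,0,0,0],[-0.1,0.012,-0.2,0,0,0],[-0.2,0.025,-0.2,0,0,0],[-0.3,0.04,-0.2,0,0,0],[-0.4,0.05,-0.2,0,0,0],[-0.5,0.065,-0.2,0,0,0],[-0.6,0.08,-0.2,0,0,0],[-0.68,0.094,-0.2,0,0,0],[-0.7275,0.094,-0.2,0,0,0],[-0.7275,0.094,-0.2,0,0,0],[-0.7275,0.094,-0.2,0,0,0]]'
python3 - <<'E'
from h import *
c=arm.read_camera("wrist"); P=cloud(c); cv2.imwrite("pics/w4.png",c["pixels"])
for b in((.4935,.054),(.485,-.059)):
    m=(np.hypot(P[...,0]-b[0],P[...,1]-b[1])<.045)
    k=m&(P[...,2]>.040)&(P[...,2]<.049); q=P[k]
    print("rim",len(q),q.min(0).round(4),q.max(0).round(4),cv2.minEnclosingCircle(q[:,:2].astype(np.float32)))
m=(np.hypot(P[...,0]-.485,P[...,1]+.059)<.03)
for a in np.arange(.05,.13,.01):
    q=P[m&(P[...,2]>a)&(P[...,2]<a+.01)]
    if len(q)>3: print("plug",a,len(q),q.min(0).round(4),q.max(0).round(4))
print(arm.sense()["position"],arm.sense()["grip_width"])
E
```

```text
clock: 6.95
position: [0.4857, -0.0598, 0.0998]
tcp_rot: [0.0, 0.708, 0.706, 0.0]
contact_force: [0.0, 0.2, -1.3]
grip_width: 0.0173
gripper_force: 39.8
rim 3573 [0.4654 0.0223 0.04  ] [0.5224 0.0797 0.0475] ((0.49399206042289734, 0.05129831284284592), 0.02908760868012905)
rim 1845 [ 0.4567 -0.0822  0.0402] [ 0.5141 -0.0323  0.047 ] ((0.48532968759536743, -0.061005789786577225), 0.028878312557935715)
plug 0.08000000000000002 154 [ 0.4731 -0.0573  0.08  ] [ 0.4967 -0.0477  0.0899]
plug 0.09000000000000001 202 [ 0.473  -0.058   0.0901] [ 0.4973 -0.0478  0.0999]
plug 0.1 515 [ 0.4733 -0.0673  0.1001] [ 0.4975 -0.0479  0.1099]
plug 0.11000000000000001 207 [ 0.4764 -0.059   0.1102] [ 0.4939 -0.0516  0.1199]
plug 0.12000000000000001 387 [ 0.4644 -0.0596  0.12  ] [ 0.5061 -0.049   0.13  ]
[ 0.48560044 -0.0589085   0.09974967] 0.017707831507324284
```

View pics/w4.png

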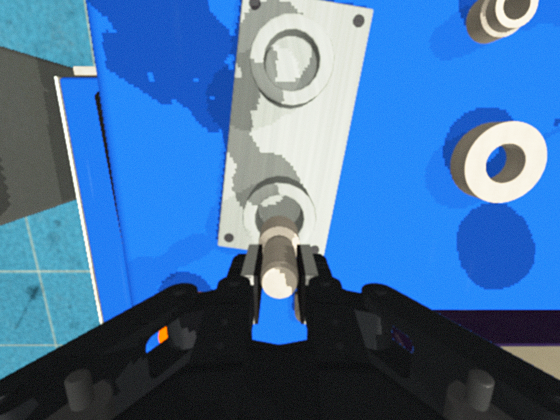

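The wrist view shows bush A at (292,60) with a floor visible close to its rim, and the gauge over bush B at (280,205). B's axis measures (0.4853, -0.061) and the gauge (0.4852, -0.060), well inside the 6 mm of play. I go down gently, with blind contact expected at z of about 0.050 and through at about 0.028.

```bash
python3 -m creep '[[-0.002,0,0.04,0,0,0],[-0.002,0,0.08,0,0,0],[-0.002,0,0.1,0,0,0],[-0.002,0,0.115,0,0,0],[-0.002,0,0.125,0,0,0],[-0.002,0,0.135,0,0,0],[-0.002,0,0.135,0,0,0]]' && python3 -m creep '[[0,0,0.01,0,0,0],[0,0,0.02,0,0,0],[0,0,0.03,0,0,0],[0,0,0.036,0,0,0],[0,0,0.04,0,0,0],[0,0,0.041,0,0,0],[0,0,0.041,0,0,0]]'
```

```text
clock: 7.58
position: [0.4857, -0.0595, 0.0452]
tcp_rot: [-0.0, 0.707, 0.707, -0.0]
contact_force: [-0.8, -0.9, -2.0]
grip_width: 0.0173
gripper_force: 39.8
clock: 8.17
position: [0.4856, -0.0597, 0.029]
tcp_rot: [-0.0, 0.707, 0.707, -0.0]
contact_force: [0.1, -0.3, -3.2]
grip_width: 0.0174
gripper_force: 39.8
```

The foot went past the 0.030 level with no contact, so B is the through bush. I release and back off.

```bash
python3 -m creep '[[0,0,0.002,0,0,0],[0,0,0.002,0,0,0],[0,0,0.002,0,0,0],[0,0,0.002,0,0,0],[0,0,0.002,0,0,0],[0,0,0.002,0,0,0]]' 0.5 && python3 -m creep '[[0,0,-0.03,0,0,0],[0,0,-0.08,0,0,0],[0,0,-0.16,0,0,0],[0,0,-0.25,0,0,0],[0.1,0.008,-0.3,0,0,0],[0.2,0.016,-0.3,0,0,0],[0.28,0.02,-0.3,0,0,0],[0.28,0.02,-0.3,0,0,0],[0.28,0.02,-0.3,0,0,0]]' 1 60
python3 - <<'E'
from h import *
for n in("wrist","top"):
    c=arm.read_camera(n); P=cloud(c)
    if n=="wrist": cv2.imwrite("pics/w5.png",c["pixels"])
    for b in((.4935,.052),(.485,-.06)):
        m=(np.hypot(P[...,0]-b[0],P[...,1]-b[1])<.045)
        for a,e in ((.040,.049),(.055,.080)):
            q=P[m&(P[...,2]>a)&(P[...,2]<e)]
            if len(q)>3: print(n,a,len(q),q.min(0).round(4),q.max(0).round(4),cv2.minEnclosingCircle(q[:,:2].astype(np.float32)),np.percentile(q[:,2],90))
    i=P[(np.hypot(P[...,0]-.4935,P[...,1]-.052)<.012)]; print("A floor",np.nanmedian(i[:,2]))
    t=(abs(P[...,2]-.003)<.006)
print(arm.sense()["position"])
E
```

```text
clock: 8.67
position: [0.4858, -0.0597, 0.0284]
tcp_rot: [0.0, 0.707, 0.707, 0.0]
contact_force: [-0.1, -0.7, -1.0]
grip_width: 0.0426
gripper_force: 0.0
clock: 9.42
position: [0.4936, 0.0537, 0.1483]
tcp_rot: [0.0, 0.706, 0.708, 0.0]
contact_force: [-0.4, -0.6, 0.1]
grip_width: 0.0853
gripper_force: 0.0
wrist 0.04 1665 [0.4655 0.0231 0.0401] [0.5224 0.08   0.0472] ((0.49421024322509766, 0.05123253911733627), 0.028930539265275) 0.045563103713158505
wrist 0.04 1250 [ 0.4578 -0.0894  0.04  ] [ 0.5141 -0.0319  0.0489] ((0.4854716360569, -0.06070302426815033), 0.029393671080470085) 0.045654806603055986
wrist 0.055 422 [ 0.4766 -0.0696  0.055 ] [ 0.4942 -0.0518  0.0746] ((0.4856010973453522, -0.06072062999010086), 0.009081347845494747) 0.0733406547466699
A floor 0.2513065322982755
top 0.04 92 [ 0.4581 -0.088   0.0401] [ 0.5146 -0.0555  0.0485] ((0.4863528609275818, -0.05987110733985901), 0.028598768636584282) 0.0458171140386451
top 0.055 28 [ 0.4786 -0.0677  0.0673] [ 0.4931 -0.0554  0.0763] ((0.48596546053886414, -0.06027667969465256), 0.008608488366007805) 0.0744269466690091
A floor 0.6480371232415435
[0.49357555 0.05195954 0.14814397]
```

The gauge stands in B with its top at 0.073, which is 28 mm above the rim, so it is fully down. Bush A's axis is (0.494, 0.0515), and I grip it next.

```bash
python3 -m creep '[[-0.001,0.001,0.08,0,0,0],[-0.001,0.001,0.16,0,0,0],[-0.001,0.001,0.23,0,0,0],[-0.001,0.001,0.29,0,0,0],[-0.001,0.001,0.34,0,0,0],[-0.001,0.001,0.37,0,0,0],[-0.001,0.001,0.39,0,0,0],[-0.001,0.001,0.39,0,0,0]]' && python3 -m creep '[[0,0,0,0,0,0],[0,0,0,0,0,0],[0,0,0,0,0,0],[0,0,0,0,0,0],[0,0,0,0,0,0],[0,0,0,0,0,0],[0,0,0,0,0,0]]' 0 60 && python3 -m creep '[[0,0,-0.02,0,0,0],[0,0,-0.06,0,0,0],[0,0,-0.1,0,0,0],[0,0,-0.1,0,0,0]]'
```

```text
clock: 10.18
position: [0.4933, 0.051, -0.009]
tcp_rot: [-0.001, 0.708, 0.707, -0.001]
contact_force: [-1.1, 0.4, 0.4]
grip_width: 0.0854
gripper_force: 0.0
clock: 10.77
position: [0.4946, 0.0516, -0.0064]
tcp_rot: [0.001, 0.707, 0.707, 0.0]
contact_force: [-3.9, -2.2, 11.7]
grip_width: 0.0569
gripper_force: 61.5
clock: 11.1
position: [0.4957, 0.0518, 0.0353]
tcp_rot: [0.002, 0.707, 0.707, 0.001]
contact_force: [0.9, -0.7, -2.2]
grip_width: 0.057
gripper_force: 64.9
```

```bash
python3 -m creep '[[0,0,-0.08,0,0,0],[0,0,-0.16,0,0,0],[0,0,-0.24,0,0,0],[0,0,-0.28,0,0,0],[-0.08,0,-0.28,0,0,0],[-0.16,-0.01,-0.28,0,0,0],[-0.24,-0.02,-0.28,0,0,0],[-0.32,-0.03,-0.28,0,0,0],[-0.4,-0.04,-0.28,0,0,0],[-0.48,-0.05,-0.28,0,0,0],[-0.56,-0.06,-0.28,0,0,0],[-0.64,-0.07,-0.28,0,0,0],[-0.72,-0.08,-0.28,0,0,0],[-0.8,-0.09,-0.28,0,0,0],[-0.88,-0.096,-0.28,0,0,0],[-0.95,-0.096,-0.28,0,0,0],[-0.99,-0.096,-0.28,0,0,0],[-0.99,-0.096,-0.28,0,0,0],[-0.99,-0.096,-0.28,0,0,0]]'
python3 - <<'E'
from h import *
for n in("wrist","top"):
    c=arm.read_camera(n); P=cloud(c); 
    if n=="wrist": cv2.imwrite("pics/w6.png",c["pixels"])
    b=(P[...,1]<-.2)&(P[...,1]>-.5)&(P[...,0]>.3)&(P[...,0]<.62)
    for a,e in((.04,.053),(-.003,.009)):
        q=P[b&(P[...,2]>a)&(P[...,2]<e)]; print(n,a,len(q),np.percentile(q[:,:2],[1,99],axis=0).round(3).tolist(),cv2.minAreaRect(q[:,:2].astype(np.float32)))
m=(np.hypot(P[...,0]-.457,P[...,1]+.345)<.05)&(P[...,2]>.1); 
c=arm.read_camera("wrist");P=cloud(c);m=(np.hypot(P[...,0]-.457,P[...,1]+.345)<.06)&(P[...,2]>.1)&(c["pixels"].sum(-1)>300); q=P[m]; print("bush",q.min(0),q.max(0)); print(arm.sense()["position"])
E
```

```text
clock: 12.68
position: [0.4556, -0.3442, 0.1437]
tcp_rot: [-0.0, 0.707, 0.707, 0.0]
contact_force: [-0.2, 0.9, -3.3]
grip_width: 0.057
gripper_force: 66.5
wrist 0.04 3697 [[0.348, -0.42], [0.578, -0.214]] ((0.4624407887458801, -0.31842857599258423), (0.2368943691253662, 0.23125797510147095), 89.9195327758789)
wrist -0.003 44339 [[0.341, -0.437], [0.59, -0.202]] ((0.4631534218788147, -0.34998106956481934), (0.2595941126346588, 0.300096720457077), 0.046708185225725174)
top 0.04 284 [[0.349, -0.421], [0.551, -0.267]] ((0.44968757033348083, -0.3440861105918884), (0.20026426017284393, 0.15188302099704742), 1.5871630907058716)
top -0.003 4602 [[0.338, -0.491], [0.574, -0.201]] ((0.4543503224849701, -0.34989336133003235), (0.299703985452652, 0.2432706356048584), 89.97761535644531)
bush [ 0.40354896 -0.37244529  0.16034316] [ 0.51658772 -0.31420449  0.24995284]
[ 0.45583066 -0.34294389  0.14424316]
```

View pics/w6.png

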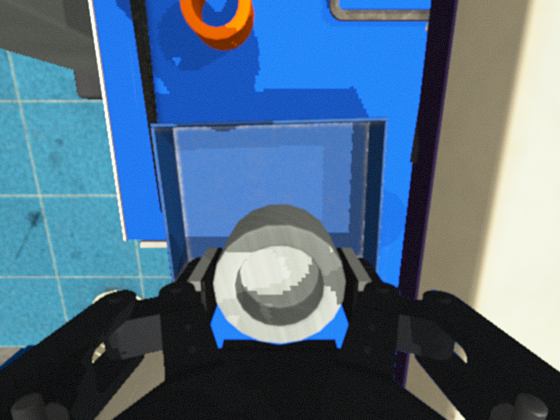

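The wrist view shows the bush level in the grip at (280,280), over the tray interior spanning columns 160-385. The tray centre is (0.450, -0.344), with a 200 x 152 outline that fits. I lower the bush.

```bash
python3 -m creep '[[0,-0.015,0.07,0,0,0],[0,-0.015,0.14,0,0,0],[0,-0.015,0.21,0,0,0],[0,-0.015,0.27,0,0,0],[0,-0.015,0.32,0,0,0],[0,-0.015,0.345,0,0,0],[0,-0.015,0.36,0,0,0],[0,-0.015,0.37,0,0,0],[0,-0.015,0.377,0,0,0],[0,-0.015,0.382,0,0,0],[0,-0.015,0.382,0,0,0],[0,-0.015,0.382,0,0,0]]'
```

```text
clock: 13.83
position: [0.45, -0.3443, -0.008]
tcp_rot: [0.0, 0.707, 0.707, -0.0]
contact_force: [0.8, -0.3, -3.4]
grip_width: 0.0565
gripper_force: 66.4
```

```bash
python3 -m creep '[[0,0,0.003,0,0,0],[0,0,0.006,0,0,0],[0,0,0.008,0,0,0],[0,0,0.008,0,0,0],[0,0,0.008,0,0,0]]'
```

```text
clock: 14.25
position: [0.4499, -0.3442, -0.0112]
tcp_rot: [0.0, 0.707, 0.707, 0.0]
contact_force: [-1.2, 2.1, 5.2]
grip_width: 0.0569
gripper_force: 67.3
```

Contact: the force went from -3.4 to +5.2 N. Open, lift and check.

```bash
python3 -m creep '[[0,0,0,0,0,0],[0,0,0,0,0,0],[0,0,0,0,0,0],[0,0,0,0,0,0],[0,0,0,0,0,0],[0,0,0,0,0,0]]' 1 && python3 -m creep '[[0,0,-0.03,0,0,0],[0,0,-0.08,0,0,0],[0,0,-0.16,0,0,0],[0,0,-0.24,0,0,0],[0,0,-0.32,0,0,0],[0,0,-0.4,0,0,0],[0,0,-0.45,0,0,0],[0,0,-0.45,0,0,0],[0,0,-0.45,0,0,0],[0,0,-0.45,0,0,0]]'
python3 - <<'E'
from h import *
c=arm.read_camera("wrist"); P=cloud(c)
q=P[(np.hypot(P[...,0]-.45,P[...,1]+.344)<.045)&(P[...,2]>.03)&(P[...,2]<.05)]; print("bush",cv2.minEnclosingCircle(q[:,:2].astype(np.float32)),np.percentile(q[:,2],[5,50,95]))
d=arm.read_camera("top"); P=cloud(d)
for a,e in((.040,.049),(.055,.08)):
    q=P[(np.hypot(P[...,0]-.4855,P[...,1]+.06)<.04)&(P[...,2]>a)&(P[...,2]<e)]; print(a,cv2.minEnclosingCircle(q[:,:2].astype(np.float32)),np.median(q[:,2]))
cv2.imwrite("pics/end.png",np.hstack([cv2.resize(c["pixels"],(400,300)),cv2.resize(d["pixels"][180:300,240:440],(400,300))]))
E
```

```text
clock: 14.75
position: [0.4498, -0.3441, -0.0118]
tcp_rot: [-0.0, 0.707, 0.707, 0.0]
contact_force: [0.3, -1.1, 0.6]
grip_width: 0.0856
gripper_force: 0.0
clock: 15.58
position: [0.4495, -0.3439, 0.1675]
tcp_rot: [-0.0, 0.707, 0.707, 0.0]
contact_force: [0.2, -0.2, 0.2]
grip_width: 0.0855
gripper_force: 0.0
bush ((0.4495374262332916, -0.34449851512908936), 0.029014425352215767) [0.0350166  0.03966021 0.04093558]
0.04 ((0.48635876178741455, -0.059643879532814026), 0.028767263516783714) 0.043885340468083234
0.055 ((0.48587608337402344, -0.06001536175608635), 0.008611886762082577) 0.07143186072092733
```

View pics/end.png

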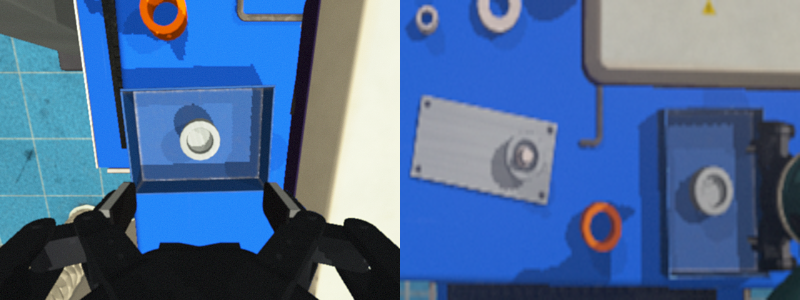

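The blind bush stands upright in the middle of the tray, at (200,140) left and (713,190) right. The gauge stands in the through bush at (523,157) right, and the robot is clear of everything.

```bash
python3 -c "
from bench import arm
print(arm.finish_job())"
```

```text
the job is handed in; nothing more can be done
None
```

The job is handed in: the gauge stands fully down in the through bush (the right-hand one, not moved), and the blind bush is upright in the middle of the tray; the first grasp of the gauge missed because the real fingertips sit about 22 mm behind the reported TCP.

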